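# Load a relay module into a test case and close the cover

## Robot

A 6-joint arm with a two-finger parallel gripper is mounted at the origin on the work surface. World frame = base frame: x ahead of the robot, y to its left, z up, the work surface at z = 0. Lengths are in m, angles in rad, forces in N, time in s.
With the tool pointing down it reaches from about 0.3 to 0.775 m from the base axis. Payload 14.6 kg.
Tool frame: the origin (TCP) lies at the very end of the fingers, on their centre line; the grasp point (between the pads) lies 19 mm behind it; z points along the fingers, y is the line along which they close (so a half turn about z gives the same grasp; the last joint's range is limited). The gripper opens to 94 mm and grips with 3 to 60 N. Pads are 16 mm wide; open, the fingers measure 119 mm over their backs; the gripper's body (75 mm by 177 mm) begins 78 mm behind the grasp point.
Start: joints at [1.253, 0.3, 1.521, -0, 1.321, -0.067], TCP at [0.136, 0.533, 0.205] pointing down, gripper open.
Joint ranges: [-3.03, 3.03], [-0.79, 2.21], [0.23, 2.52], [-1.04, 4.18], [0, 3.07], [-2.55, 2.55]. Speed limits (rad/s): [2.22, 2.22, 2.57, 3.14, 3.14, 3.14].

## Interface

Orientations are given as [roll, pitch, yaw] about the fixed x, y, z axes, in that order (R = Rz(yaw) Ry(pitch) Rx(roll)).
In Python, from station import ctrl gives the robot as it stands. The module is installed in compiled form; this text tells all that it offers.
- The arm moves only by the tool step_arm, never from a script. Its argument "deltas" is a list of rows, each an object with "dp": the shift along the tool's x, y, z scaled (see below), a list of three; "twist": the turn about the tool's z scaled (see below). In form: [{"dp": [tx, ty, tz], "twist": twist}, ...]. A call has 1 to 12 rows; each row shifts and turns the commanded pose from where the row before left it, along the tool's axes as they then stand; what a row does not reach is not made up. The controller multiplies each number of a shift by 0.04 m and each number of a turn by 4 degrees. A row lasts 1/10 s, in which the tool goes at most 50 mm and 8.59 degrees, less where a joint would pass 70% of its speed; a pose out of reach is approached as far as the arm can. A call with a number of a shift or a turn outside -1 to 1 is refused whole. A call with a gripper value outside its range is refused whole. "gripper" is the opening, from -1 (shut) to 1 (fully open), set as the call begins (left out, the last holds). The fingers move at their own pace and stop on an object; "squeeze" is the grip in N (left out, the last holds). Time passes only in rows, so rows that do not move let the fingers close. It gives the time, the measured TCP pose, the force, the opening and the grip force at its end, in the units of the state.
- ctrl.get_obs(): the state, without advancing time (a new reading comes with each control period).
- ctrl.camera(name): name is "scene" or "top" or "wrist"; returns (picture, depth): 384x512x3 uint8, red, green, blue; 384x512 float32, m along the optical axis (not along the pixel's ray), 0 where there is no reading.
- ctrl.get_calibration(name): a dict with "fx", "fy", "cx", "cy" (pixels), "world_to_cam" (4x4, takes a point from world to camera coordinates); the wrist camera has in their place "hand_eye" (4x4, takes a point from camera to tool coordinates, whose origin is the TCP and whose axes are the flange's). Camera axes: x right, y down, z forward; pixel columns grow to the right and rows downward; lengths in m; the calibration is good to about 2 mm. A picture is of the moment at which its call begins: read the wrist's pose just before it. get_calibration takes no time and is no camera call.
- ctrl.hand_in(): hands the job in; it is judged then, once.
Trained networks look in the newest picture that a camera, given by its name, has taken for a name from the list of things; names that differ only in an ending like _2 or _b are one class to them, and where a whole thing is asked for, a point or a joint stands for the part that bears it (a point fixed in the world has none). Each returns a list of dicts, best first, with "conf" (0 to 1); they miss things now and then, are a little off and sometimes report something else, mostly with a low value. They report only what shows in the picture. A call takes as long as a camera call. They do not tell look-alikes from the thing itself.
- ctrl.spot_in(camera, label): "rect" ([left, top, right, bottom] as shares, 0 to 1, of the picture: columns of its width, rows of its height, round what is visible of it).
- ctrl.cut_out(camera, label): "pixels" (384x512 bool, what is visible of it) and "rect" ([left, top, right, bottom] as shares, 0 to 1, of the picture: columns of its width, rows of its height, round what is visible of it).
The state is a dict: "time_s": time; "qpos": joint angles; "joint_vel": joint speeds; "tau": joint torques, N m; "ee_pos": TCP position; "eef_rot": TCP orientation; "force": force on the tool from outside, world axes, zero at the start; "moment": the same for the moment, N m; "grip_width": finger opening in m; "grip_force": force on a finger pad.
Only numpy, scipy, OpenCV 4.12 (cv2) and the standard library are available. Lean on these libraries where they do the work, as an engineer would, in place of code of your own. Each camera call takes 0.05 s, during which the arm holds its last target. There are 200 camera calls.

## Task

Take the orange-topped module out of the blue rack and load it, right way up and without dropping it, in the open bay of the grey test case; push it gently along the bay until it sits flush against the black finned block, with no gap left. Rack and bay leave room for fingers on different faces of it, so put it down on the bench and take it the other way in between. Then swing the hinged clear cover fully shut, let go of everything, and leave the other things on the bench where they are.

Things in the scene. Friction and masses are not known exactly. Their poses are not given: they have to be found in the camera images.
- module: The module to load: bare aluminium block with an orange top plate, a white connector and two brass studs; 62 (x) x 40 (y) x 36 (z) mm, about 0.18 kg. Origin at the centre of its underside, z up through the orange top, x along the 62 mm length. It stands in one of the three slots of the rack; either end may face either way in the case.
- rack: Blue fixed rack, 66 (x) x 156 (y) mm, origin at the centre of its underside. On its 4 mm floor stand three modules at y = -50, 0, +50 mm, their 62 mm lengths along the rack's x. Between them dividers (24 mm high) and beside them end walls (34 mm high); only 10 mm separates neighbouring modules, so fingers fit only at the open end faces, 62 mm apart.
- case: Grey fixed case, origin under the middle of its bay, x to the hinge side, y along the bay. Outside x -38 to +71, y -85 to +85 mm; walls up to z = 50, floor 4 mm thick. The bay is 66 mm wide (x -33 to +33), y -80 to +80 inside. The module goes in with its 62 mm length across it (along x), its ends close to the walls, so fingers fit only at its side faces, 40 mm apart.
- block: Black block with aluminium fins, fixed at the +y end of the bay, 62 x 40 x 36 mm (fins 5 mm more), origin at the centre of its underside. It fills the bay from y = +40 to +80 mm of the case; its face towards -y is what the module must butt against.
- bay_face (a point): Foot of the block's -y face, on the bay floor, in the middle of the bay's width (axes as the case). A module standing flush has its origin 20 mm from here towards -y.
- cover_hinge (a point): Middle of the cover's hinge axis, fixed on the case at x = +69, z = +54 mm of the case; the axis runs along the case's y.
- cover_tab (a point): Outer face of the yellow tab in the middle of the cover's free edge, 120 mm from the hinge axis. The tab is 40 mm wide, 7 mm thick, and reaches 13 mm beyond and 13 mm short of this point. On the closed cover this point is 58 mm above the bench, 51 mm in -x of the bay's middle, just outside the wall.
- cover (a joint): Angle (rad) of the clear, blue-rimmed cover (108 x 170 x 5 mm plus tab): 0 = shut, level on the walls; 1.57 = upright; starts open, leaning back. Its stiff hinge stays where left. A blue tongue under it, 30 mm in x, 8 mm in y, reaches 22 mm below the hinge axis, 44 to 52 mm from the block's face: just behind a flush module; it lands on the module if a gap is left.
- spare_a: Spare module with a green top, same size, in the rack; leave it.
- spare_b: Spare module with a green top, same size, in the rack; leave it.
- wash_bottle: White bottle with red cap, 52 mm across, 130 mm tall, origin under its centre; leave it.
- screwdriver: Red-handled screwdriver lying on the bench; leave it.
- spool: Steel wire spool, 54 mm across, 36 mm tall; leave it.
- screw_dish: White dish, 70 mm across, 30 mm tall; leave it.
- flux_jar: Amber jar with black cap, 48 mm across, 55 mm tall; leave it.
Things that resemble listed ones, but are neither listed nor needed, are in the scene too. What is shaped like the module but purple is not meant.

How it is judged:
By the outcome, as a careful person would: the job done as asked, in the order asked, and still so for the second after the job is handed in, with the robot touching nothing.
It also fails if it takes over 69 s, if anything falls off the work surface, if the arm or the gripper's body presses on something with over 40 N, if the wrist force passes 120 N, or if a joint passes its speed limit or range.

## Working session

There is one attempt and no reset: what is moved stays moved. The work goes in short steps, Python scripts to look and compute and a tool call to move; the robot and the scene stay as the last step left them, time stands still between calls to the robot, and variables do not carry over. Pictures are saved under pics/ and viewed, at most 10 in all, crops included, and the job is handed in when it is done.

Besides the shell and the picture viewer there is one more tool, called after "Emit:" as name(argument=value, ...), one argument or row to a line, values as JSON. step_arm: Moves the arm, as the interface text tells. Its arguments: {"type":"object","properties":{"deltas":{"type":"array"},"gripper":{"type":"number"},"squeeze":{"type":"number"}},"required":["deltas"]}

```bash
mkdir -p pics
cat > h.py <<'E'
import numpy as np, cv2
from station import ctrl
from scipy.spatial.transform import Rotation as R
def w2c(name):
    c=ctrl.get_calibration(name)
    if 'world_to_cam' in c: return c,np.linalg.inv(np.array(c['world_to_cam']))
    o=ctrl.get_obs(); T=np.eye(4); T[:3,:3]=R.from_euler('xyz',o['eef_rot']).as_matrix(); T[:3,3]=o['ee_pos']
    return c,T@np.array(c['hand_eye'])
def cloud(name):
    c,M=w2c(name); img,d=ctrl.camera(name)
    v,u=np.mgrid[:384,:512]
    P=np.stack([(u-c['cx'])/c['fx']*d,(v-c['cy'])/c['fy']*d,d],-1)
    W=P@M[:3,:3].T+M[:3,3]; W[d<=0]=np.nan
    return img,d,W
def save(n,img): cv2.imwrite('pics/'+n,cv2.cvtColor(img,cv2.COLOR_RGB2BGR))
E
python3 - <<'E'
from h import *
ims=[]
for n in ['scene','top']:
    img,d,W=cloud(n); np.savez(f'{n}.npz',img=img,W=W); ims.append(img)
    for l in ['module','rack','case','block','cover','cover_tab','wash_bottle','flux_jar','spool','screw_dish','screwdriver','spare_a']:
        for r in ctrl.cut_out(n,l)[:3]:
            p=W[r['pixels']]; p=p[~np.isnan(p[:,0])]
            print(n,l,round(r['conf'],2),(np.array(r['rect'])*[512,384,512,384]).round().astype(int),p.mean(0).round(3) if len(p) else '',np.percentile(p,[3,97],axis=0).round(3).tolist() if len(p) else '')
save('a.png',ims[0]);save('b.png',ims[1])
print(ctrl.get_obs())
E
```

```text
scene module 0.68 [135 227 161 248] [ 0.433 -0.246  0.025] [[0.399, -0.275, -0.0], [0.459, -0.204, 0.039]]
scene module 0.64 [160 244 192 272] [ 0.545 -0.272  0.034] [[0.507, -0.29, 0.007], [0.568, -0.249, 0.043]]
scene module 0.61 [138 270 161 299] [ 0.541 -0.38   0.027] [[0.514, -0.407, 0.001], [0.563, -0.343, 0.039]]
scene rack 0.69 [164 258 185 272] [ 0.545 -0.296  0.017] [[0.513, -0.298, 0.0], [0.569, -0.288, 0.034]]
scene case 0.97 [246 138 307 191] [0.578 0.218 0.056] [[0.5, 0.149, 0.003], [0.642, 0.313, 0.157]]
scene cover 0.65 [278 132 309 178] [0.627 0.225 0.116] [[0.608, 0.148, 0.061], [0.647, 0.309, 0.174]]
scene cover_tab 0.83 [276 136 310 177] [0.626 0.223 0.114] [[0.607, 0.148, 0.058], [0.647, 0.309, 0.175]]
scene cover_tab 0.68 [291 210 310 231] [0.75  0.029 0.023] [[0.726, 0.009, 0.002], [0.771, 0.055, 0.037]]
scene cover_tab 0.58 [270 157 284 168] [0.531 0.285 0.033] [[0.516, 0.276, 0.01], [0.549, 0.308, 0.046]]
scene wash_bottle 0.61 [315 118 327 158] [0.636 0.477 0.059] [[0.595, 0.46, 0.001], [0.658, 0.525, 0.127]]
scene flux_jar 0.61 [129 326 159 361] [ 0.655 -0.
[... 3064 characters left out ...]
 0.001], [0.771, 0.058, 0.043]]
{'time_s': 1.3, 'qpos': array([ 1.25341789e+00,  2.99926961e-01,  1.52099650e+00, -1.63122427e-05,
        1.32071389e+00, -6.66138382e-02]), 'joint_vel': array([ 0.00066709, -0.00155943, -0.00151586,  0.00062012, -0.00032355,
       -0.00093627]), 'tau': array([ 1.11544774e-03, -5.31668437e+01, -3.52915299e+01,  7.09771388e-02,
        2.13447207e-02, -3.02958085e-05]), 'ee_pos': array([0.13648997, 0.53278179, 0.20543227]), 'eef_rot': array([-3.14154700e+00,  1.27942575e-05,  2.89083209e+00]), 'force': array([-0.34893464,  0.53285658, -0.43551838]), 'moment': array([ 0.03490866, -0.02062011,  0.01768841]), 'grip_force': 0.0, 'grip_width': 0.09354230054799768}
```

View pics/a.png

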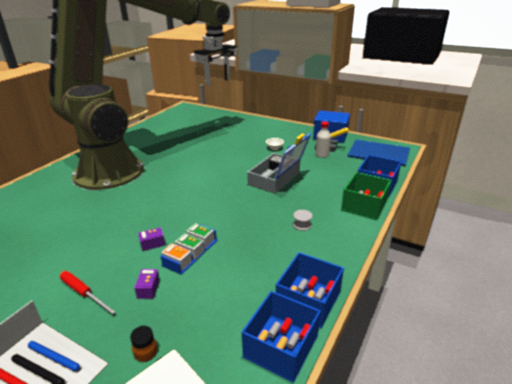

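View pics/b.png

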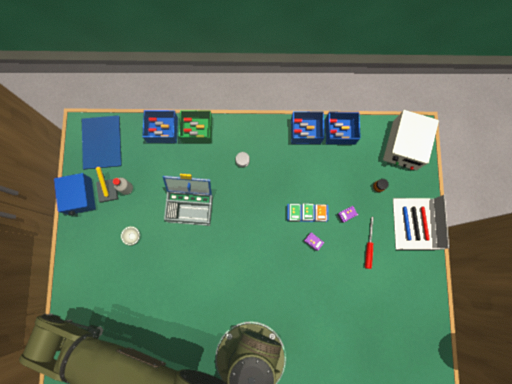

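```bash
cat >> h.py <<'E'
def go(x,y,z,yaw=None):
    o=ctrl.get_obs(); p=o['ee_pos']; a=o['eef_rot'][2]
    d=np.array([x,y,z])-p
    t=0 if yaw is None else -((np.degrees(a)*-1+yaw+180)%360-180)/4
    A=R.from_euler('xyz',o['eef_rot']).as_matrix()
    print('now',p.round(4),np.degrees(a).round(2),'units in present tool axes',(A.T@d/.04).round(3),'twist units',round(t,3))
E
python3 - <<'E'
from h import *
print(np.array(ctrl.get_calibration('wrist')['hand_eye']).round(3),ctrl.get_calibration('wrist')['fx'])
go(0.53,0.2,0.36,180)
for n in ['scene','top']:
    W=np.load(n+'.npz')['W']
    def rect(nm,xr,yr,zr):
        m=(W[...,0]>xr[0])&(W[...,0]<xr[1])&(W[...,1]>yr[0])&(W[...,1]<yr[1])&(W[...,2]>zr[0])&(W[...,2]<zr[1])
        print(n,nm,m.sum(),cv2.minAreaRect(W[m][:,:2].astype(np.float32)) if m.sum()>4 else '')
    rect('rack',(.48,.6),(-.32,-.12),(.02,.06))
    rect('case',(.45,.7),(.1,.35),(.03,.06))
    rect('cover',(.45,.7),(.1,.35),(.065,.3))
E
```

```text
[[-0.    -0.965 -0.263  0.076]
 [ 1.    -0.    -0.001 -0.002]
 [ 0.001 -0.263  0.965 -0.178]
 [ 0.     0.     0.     1.   ]] 307.06646921166487
now [0.1365 0.5328 0.2054] 165.63 units in present tool axes [-11.595  -5.618  -3.864] twist units -3.592
scene rack 1182 ((0.5385692119598389, -0.21892385184764862), (0.06642188876867294, 0.15920257568359375), 0.1797323226928711)
scene case 628 ((0.5548253059387207, 0.2372092306613922), (0.17682252824306488, 0.11431795358657837), 86.00101470947266)
scene cover 552 ((0.6299381256103516, 0.23258858919143677), (0.17835916578769684, 0.040523894131183624), 85.13370513916016)
top rack 641 ((0.5381139516830444, -0.21718217432498932), (0.06514201313257217, 0.1552516520023346), 0.12857720255851746)
top case 719 ((0.5532543063163757, 0.2389630377292633), (0.17095425724983215, 0.1091236025094986), 85.93865966796875)
top cover 717 ((0.6259129047393799, 0.23361298441886902), (0.1705247312784195, 0.04684542864561081), 85.57148742675781)
```

Emit:
step_arm(
  deltas=[
    {"dp":[0,0,-1],"twist":-0.87},
    {"dp":[0,0,-1],"twist":-0.87},
    {"dp":[0,0,-1],"twist":-0.86},
    {"dp":[-1,-0.7,0],"twist":0},
    {"dp":[-1,-0.7,0],"twist":0},
    {"dp":[-1,-0.7,0],"twist":0},
    {"dp":[-1,-0.7,0],"twist":0},
    {"dp":[-1,-0.7,0],"twist":0},
    {"dp":[-1,-0.7,0],"twist":0},
    {"dp":[-1,-0.7,0],"twist":0},
    {"dp":[-1,-0.7,0],"twist":0},
    {"dp":[-1,-0.7,0],"twist":0},
  ],
)

```text
time_s: 2.5
ee_pos: [0.4795, 0.2549, 0.3256]
eef_rot: [3.141, 0.0, 3.072]
force: [0.0, 0.9, -0.8]
grip_width: 0.0941
grip_force: 0.0
```

Emit:
step_arm(
  deltas=[
    {"dp":[-1,-0.7,0],"twist":0},
    {"dp":[0,0,0],"twist":0},
    {"dp":[0,0,0],"twist":0},
  ],
)

```text
time_s: 2.8
ee_pos: [0.5165, 0.2252, 0.325]
eef_rot: [-3.141, -0.001, 3.071]
force: [-0.7, 0.1, -0.6]
grip_width: 0.094
grip_force: 0.0
```

Run:
```python
from h import *
o=ctrl.get_obs();print(o['time_s'],o['ee_pos'],np.degrees(o['eef_rot']))
img,d,W=cloud('wrist'); np.savez('wcase.npz',img=img,W=W); save('c.png',img)
for l in ['case','block','cover','cover_tab']:
    for r in ctrl.cut_out('wrist',l)[:2]:
        p=W[r['pixels']]; p=p[~np.isnan(p[:,0])]
        print(l,round(r['conf'],2),(np.array(r['rect'])*[512,384,512,384]).round().astype(int),np.percentile(p,[2,50,98],axis=0).round(3).tolist())
```

```text
2.8 [0.51647374 0.22521441 0.32502081] [-1.79990837e+02 -4.53781884e-02  1.75929687e+02]
case 0.66 [203 145 341 292] [[0.495, 0.154, 0.002], [0.6, 0.235, 0.049], [0.642, 0.318, 0.172]]
block 0.89 [294 159 320 196] [[0.512, 0.277, 0.017], [0.54, 0.296, 0.04], [0.569, 0.316, 0.045]]
cover 0.64 [204 219 337 293] [[0.603, 0.152, 0.06], [0.625, 0.233, 0.122], [0.644, 0.314, 0.179]]
cover 0.4 [  0 170  33 216] [[0.505, -0.186, 0.007], [0.534, -0.161, 0.04], [0.565, -0.148, 0.044]]
cover_tab 0.64 [202 224 340 292] [[0.602, 0.151, 0.058], [0.625, 0.232, 0.122], [0.645, 0.314, 0.179]]
```

View pics/c.png

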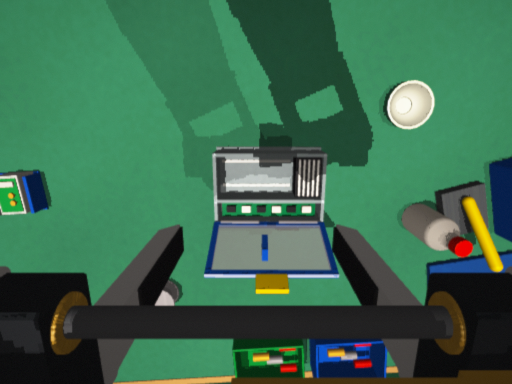

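Run:
```python
from h import *
for n in ['wcase','top','scene']:
    W=np.load(n+'.npz')['W']; W=W[~np.isnan(W[...,0])]
    b=W[(W[:,0]>.45)&(W[:,0]<.72)&(W[:,1]>.1)&(W[:,1]<.36)]
    t=b[(b[:,2]>.046)&(b[:,2]<.054)]
    print(n,len(t),cv2.minAreaRect(t[:,:2].astype(np.float32)))
    c,s=np.cos(np.radians(-4)),np.sin(np.radians(-4)); Rm=np.array([[c,s],[-s,c]]) # world->case
    q=b.copy(); q[:,:2]=(b[:,:2]-[.538,.239])@Rm.T
    # profiles in case axes
    f=q[(q[:,2]<.012)&(abs(q[:,0])<.028)&(q[:,1]>-.09)&(q[:,1]<.1)]; 
    if len(f): print(' floor z',np.median(f[:,2]),np.percentile(f[:,:2],[1,99],axis=0).round(4).tolist())
    t=q[(q[:,2]>.046)&(q[:,2]<.054)]
    print(' walltop',np.percentile(t[:,:2],[1,99],axis=0).round(4).tolist())
    for ys in (-.06,-.03,0,.03,.06):
        m=t[(abs(t[:,1]-ys)<.01)]; x=np.sort(m[:,0]); x=x[x<0]; print('  -x wall at y',ys,(x.min().round(4),np.median(x).round(4),x.max().round(4)) if len(x) else '')
    bl=q[(q[:,2]>.025)&(q[:,2]<.047)&(abs(q[:,0])<.025)&(q[:,1]>0)&(q[:,1]<.075)]; print(' block y',np.percentile(bl[:,1],[1,5,50,99]).round(4))
    u=q[(q[:,2]>.07)&(q[:,1]<.08)&(q[:,1]>-.08)]; ct=u-u.mean(0); _,_,v=np.linalg.svd(ct[:,[0,2]]); print(' cover dir xz',v[0],np.arctan2(*(v[0][::-1]*np.sign(v[0][1]))),'mean',u.mean(0).round(4),'max z',np.percentile(q[:,2],[99.5,100]), 'tab', np.percentile(q[(q[:,2]>.172)],[0,50,100],axis=0).round(4).tolist())
```

```text
wcase 1418 ((0.5511481165885925, 0.23782339692115784), (0.17062941193580627, 0.10555148869752884), 85.8876953125)
 floor z 0.0031271749723150166 [[-0.0271, -0.0803], [0.0269, 0.0988]]
 walltop [[-0.0395, -0.0851], [0.0657, 0.0843]]
  -x wall at y -0.06 (np.float64(-0.0397), np.float64(-0.0372), np.float64(-0.0348))
  -x wall at y -0.03 (np.float64(-0.0396), np.float64(-0.0371), np.float64(-0.0346))
  -x wall at y 0 (np.float64(-0.0395), np.float64(-0.0365), np.float64(-0.0347))
  -x wall at y 0.03 (np.float64(-0.0394), np.float64(-0.037), np.float64(-0.0345))
  -x wall at y 0.06 (np.float64(-0.0394), np.float64(-0.0365), np.float64(-0.0269))
 block y [0.0395 0.0399 0.0567 0.0744]Traceback (most recent call last):
  File "<stdin>", line 17, in <module>
    u, s, vh = gufunc(a, signature=signature)
               ~~~~~~^^^^^^^^^^^^^^^^^^^^^^^^
numpy._core._exceptions._ArrayMemoryError: Unable to allocate 17.3 GiB for an array with shape (48163, 48163) and data type float64
```

Run:
```python
from h import *
for n in ['wcase','top','scene']:
    W=np.load(n+'.npz')['W']; W=W[~np.isnan(W[...,0])]
    b=W[(W[:,0]>.45)&(W[:,0]<.72)&(W[:,1]>.1)&(W[:,1]<.36)&(W[:,2]<.2)]
    c,s=np.cos(np.radians(-4.1)),np.sin(np.radians(-4.1)); Rm=np.array([[c,s],[-s,c]])
    q=b.copy(); q[:,:2]=(b[:,:2]-[.5365,.2388])@Rm.T
    t=q[(q[:,2]>.046)&(q[:,2]<.054)]
    print(n,' walltop',np.percentile(t[:,:2],[1,99],axis=0).round(4).tolist())
    for zz in np.arange(.06,.19,.012):
        m=q[(abs(q[:,2]-zz)<.006)&(abs(q[:,1])<.075)&(q[:,0]>.03)]; 
        if len(m): print('  ',zz.round(3),len(m),np.percentile(m[:,0],[5,50,95]).round(4), np.percentile(m[:,1],[2,98]).round(3))
```

```text
wcase  walltop [[-0.038, -0.0848], [0.0671, 0.0846]]
   0.06 599 [0.0651 0.0686 0.0709] [-0.072  0.072]
   0.072 529 [0.0711 0.0729 0.0748] [-0.072  0.072]
   0.084 555 [0.0748 0.0768 0.0788] [-0.071  0.072]
   0.096 572 [0.0788 0.0807 0.0828] [-0.072  0.072]
   0.108 639 [0.0823 0.0845 0.0866] [-0.072  0.072]
   0.12 694 [0.0798 0.0883 0.0903] [-0.072  0.072]
   0.132 832 [0.0778 0.092  0.0942] [-0.072  0.072]
   0.144 827 [0.0934 0.096  0.0978] [-0.072  0.071]
   0.156 847 [0.0978 0.0995 0.1042] [-0.072  0.072]
   0.168 258 [0.1005 0.1028 0.1048] [-0.019  0.019]
   0.18 269 [0.1047 0.1068 0.1119] [-0.019  0.019]
top  walltop [[-0.0376, -0.0836], [0.0689, 0.086]]
   0.06 76 [0.0344 0.0682 0.0719] [-0.068  0.07 ]
   0.072 61 [0.0699 0.073  0.0763] [-0.072  0.069]
   0.084 64 [0.0733 0.0769 0.0801] [-0.072  0.067]
   0.096 60 [0.078  0.0807 0.0836] [-0.073  0.073]
   0.108 56 [0.0816 0.0843 0.0872] [-0.071  0.068]
   0.12 83 [0.0832 0.0883 0.0921] [-0.069  0.07 ]
   0.132 68 [0.0721 0.0921 0.0951] [-0.069  0.071]
   0.144 82 [0.0776 0.0957 0.0992] [-0.072  0.072]
   0.156 96 [0.0974 0.1009 0.1055] [-0.074  0.072]
   0.168 28 [0.0996 0.1029 0.1075] [-0.062  0.057]
   0.18 32 [0.1045 0.1078 0.1129] [-0.016  0.019]
scene  walltop [[-0.0383, -0.0872], [0.0729, 0.0842]]
   0.06 47 [0.0731 0.0745 0.0761] [-0.067  0.068]
   0.072 48 [0.0765 0.0781 0.0797] [-0.073  0.067]
   0.084 45 [0.0795 0.0818 0.0839] [-0.069  0.071]
   0.096 49 [0.0837 0.086  0.088 ] [-0.068  0.072]
   0.108 44 [0.0871 0.0893 0.0918] [-0.068  0.073]
   0.12 48 [0.0912 0.0933 0.0953] [-0.069  0.073]
   0.132 56 [0.0776 0.0968 0.0993] [-0.07   0.068]
   0.144 49 [0.0861 0.1011 0.1036] [-0.074  0.067]
   0.156 69 [0.0997 0.1044 0.1072] [-0.073  0.074]
   0.168 20 [0.1032 0.1088 0.1113] [-0.023  0.018]
   0.18 23 [0.1077 0.111  0.1136] [-0.023  0.02 ]
```

Emit:
step_arm(
  deltas=[
    {"dp":[-0.12,-1,0],"twist":0},
    {"dp":[-0.12,-1,0],"twist":0},
    {"dp":[-0.12,-1,0],"twist":0},
    {"dp":[-0.12,-1,0],"twist":0},
    {"dp":[-0.12,-1,0],"twist":0},
    {"dp":[-0.12,-1,0],"twist":0},
    {"dp":[-0.12,-1,0],"twist":0},
    {"dp":[-0.12,-1,0],"twist":0},
    {"dp":[-0.12,-1,0],"twist":0},
    {"dp":[-0.12,-1,0],"twist":0},
    {"dp":[-0.12,-1,0],"twist":0},
    {"dp":[-0.12,-1,0],"twist":0},
  ],
)

```text
time_s: 4.25
ee_pos: [0.5404, -0.2578, 0.3258]
eef_rot: [-3.141, 0.001, 3.074]
force: [0.1, 0.4, -1.1]
grip_width: 0.0939
grip_force: 0.0
```

Emit:
step_arm(
  deltas=[
    {"dp":[0,0,0],"twist":1},
    {"dp":[0,0,0],"twist":1},
    {"dp":[0,0,0],"twist":1},
    {"dp":[0,0,0],"twist":1},
    {"dp":[0,0,0],"twist":1},
    {"dp":[0,0,0],"twist":1},
    {"dp":[0,0,0],"twist":1},
    {"dp":[0,0,0],"twist":1},
    {"dp":[0,0,0],"twist":1},
    {"dp":[0,0,0],"twist":1},
    {"dp":[0,0,0],"twist":1},
    {"dp":[0,0,0],"twist":1},
  ],
)

```text
time_s: 5.45
ee_pos: [0.5406, -0.2561, 0.3257]
eef_rot: [3.141, 0.0, 2.233]
force: [-0.2, -0.1, 0.7]
grip_width: 0.094
grip_force: 0.0
```

Emit:
step_arm(
  deltas=[
    {"dp":[0,0,0.5],"twist":1},
    {"dp":[0,0,0.5],"twist":1},
    {"dp":[0,0,0.5],"twist":1},
    {"dp":[0,0,0.5],"twist":1},
    {"dp":[0,0,0.5],"twist":1},
    {"dp":[0,0,0],"twist":1},
    {"dp":[0,0,0],"twist":1},
    {"dp":[0,0,0],"twist":1},
    {"dp":[0,0,0],"twist":1},
    {"dp":[0,0,0],"twist":0.5},
    {"dp":[0,0,0],"twist":0},
    {"dp":[0,0,0],"twist":0},
  ],
)

```text
time_s: 6.65
ee_pos: [0.5406, -0.2565, 0.2257]
eef_rot: [3.141, 0.0, 1.573]
force: [-0.1, 0.1, -1.1]
grip_width: 0.0936
grip_force: 0.0
```

```bash
cat > m.py <<'E'
from h import *
def orange(img,W,tag):
    hsv=cv2.cvtColor(img,cv2.COLOR_RGB2HSV)
    m=cv2.inRange(hsv,(5,140,120),(22,255,255))>0
    m&=~np.isnan(W[...,0])&(W[...,2]<.2)&(W[...,2]>.025)
    p=W[m]
    print(tag,m.sum(),np.median(p[:,2]).round(4),cv2.minAreaRect(p[:,:2].astype(np.float32)))
E
python3 - <<'E'
from m import *
o=ctrl.get_obs();print(o['time_s'],o['ee_pos'],np.degrees(o['eef_rot']),o['qpos'])
img,d,W=cloud('wrist'); np.savez('wrack.npz',img=img,W=W); save('d.png',img)
for l in ['module','rack','spare_a']:
    for r in ctrl.cut_out('wrist',l)[:3]:
        p=W[r['pixels']]; p=p[~np.isnan(p[:,0])]
        print(l,round(r['conf'],2),(np.array(r['rect'])*[512,384,512,384]).round().astype(int),np.percentile(p,[2,50,98],axis=0).round(3).tolist())
for n in ['wrack','top','scene']:
    z=np.load(n+'.npz'); W=z['W'].copy(); W[~((W[...,0]>.47)&(W[...,0]<.6)&(W[...,1]>-.32)&(W[...,1]<-.22))]=np.nan
    orange(z['img'],W,n)
W=np.load('wrack.npz')['W']; m=(W[...,0]>.48)&(W[...,0]<.6)&(W[...,1]>-.31)&(W[...,1]<-.13)&(W[...,2]>.015)&(W[...,2]<.06)
print(cv2.minAreaRect(W[m][:,:2].astype(np.float32)))
m&=(W[...,2]>.037)&(W[...,1]<-.244)
print(np.percentile(W[m],[1,50,99],axis=0),cv2.minAreaRect(W[m][:,:2].astype(np.float32)))
E
```

```text
6.65 [ 0.54056836 -0.25650798  0.22565766] [1.79984537e+02 7.90468466e-03 9.01456024e+01] [-5.04264999e-01  3.94736268e-01  1.34713366e+00  1.05301896e-05
  1.39941980e+00 -5.06808054e-01]
module 0.97 [135 133 194 190] [[0.399, -0.27, 0.01], [0.43, -0.238, 0.036], [0.456, -0.208, 0.04]]
module 0.85 [229 226 273 288] [[0.504, -0.405, -0.001], [0.532, -0.366, 0.035], [0.561, -0.338, 0.039]]
module 0.61 [233 165 278 202] [[0.506, -0.288, 0.011], [0.536, -0.265, 0.04], [0.565, -0.248, 0.044]]
rack 0.98 [231  75 286 208] [[0.508, -0.307, -0.0], [0.538, -0.195, 0.024], [0.57, -0.141, 0.038]]
spare_a 0.78 [226  82 283 121] [[0.508, -0.187, 0.038], [0.537, -0.169, 0.04], [0.566, -0.15, 0.044]]
spare_a 0.68 [229 127 283 162] [[0.51, -0.238, 0.021], [0.539, -0.218, 0.04], [0.569, -0.199, 0.044]]
spare_a 0.22 [158 297 182 304] [[0.395, -0.452, 0.006], [0.409, -0.446, 0.016], [0.426, -0.443, 0.021]]
wrack 965 0.04 ((0.5363946557044983, -0.2690775394439697), (0.05295437574386597, 0.03326578438282013), 0.13127514719963074)
top 76 0.0423 ((0.5365480184555054, -0.2680341899394989), (0.030974695459008217, 0.053762052208185196), 87.44609832763672)
scene 142 0.0403 ((0.5379714369773865, -0.26690173149108887), (0.03507781773805618, 0.04970087483525276), 88.46551513671875)
((0.5379793047904968, -0.21870580315589905), (0.15649759769439697, 0.06486256420612335), 89.32356262207031)
[[ 0.50552182 -0.28816169  0.03768939]
 [ 0.5359379  -0.26762744  0.03990645]
 [ 0.56629382 -0.24907961  0.04394964]] ((0.5361133217811584, -0.26843178272247314), (0.04014855995774269, 0.06180950254201889), 89.0964126586914)
```

View pics/d.png

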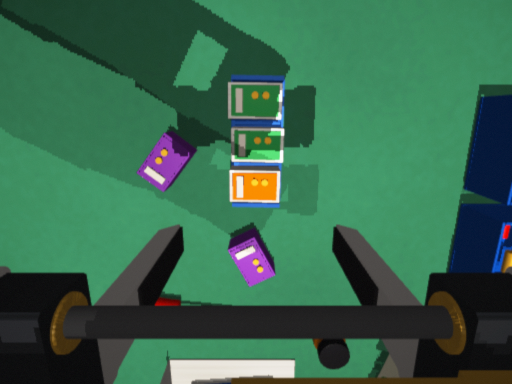

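Emit:
step_arm(
  deltas=[
    {"dp":[-0.3,-0.1,0.5],"twist":0},
    {"dp":[0,0,1],"twist":0},
    {"dp":[0,0,1],"twist":0},
    {"dp":[0,0,1],"twist":0},
    {"dp":[0,0,0.8],"twist":0},
    {"dp":[0,0,0.6],"twist":0},
    {"dp":[0,0,0.4],"twist":0},
    {"dp":[0,0,0.12],"twist":0},
    {"dp":[0,0,0],"twist":0},
    {"dp":[0,0,0],"twist":0},
  ],
)

```text
time_s: 7.85
ee_pos: [0.537, -0.2694, 0.0099]
eef_rot: [3.14, 0.001, 1.571]
force: [-0.5, -0.1, -0.1]
grip_width: 0.0939
grip_force: 0.0
```

Emit:
step_arm(
  deltas=[
    {"dp":[0,0,0],"twist":0},
    {"dp":[0,0,0],"twist":0},
    {"dp":[0,0,0],"twist":0},
    {"dp":[0,0,0],"twist":0},
    {"dp":[0,0,0],"twist":0},
    {"dp":[0,0,0],"twist":0},
  ],
  gripper=-1,
  squeeze=25,
)

```text
time_s: 8.45
ee_pos: [0.5365, -0.2691, 0.0088]
eef_rot: [3.141, 0.0, 1.571]
force: [-1.1, 0.9, 2.4]
grip_width: 0.0617
grip_force: 24.9
```

Emit:
step_arm(
  deltas=[
    {"dp":[0,0,-0.25],"twist":0},
    {"dp":[0,0,-0.5],"twist":0},
    {"dp":[0,0,-0.75],"twist":0},
    {"dp":[0,0,-0.75],"twist":0},
    {"dp":[0.5,0,0],"twist":0},
    {"dp":[0.9,-0.2,0],"twist":0},
    {"dp":[0.9,-0.2,0],"twist":0},
    {"dp":[0.9,-0.2,0],"twist":0},
    {"dp":[0.9,-0.2,0],"twist":0},
    {"dp":[0.9,-0.1,0],"twist":0},
    {"dp":[0.9,0,0],"twist":0},
    {"dp":[0.8,0,0],"twist":0},
  ],
)

```text
time_s: 9.65
ee_pos: [0.4991, 0.0012, 0.0981]
eef_rot: [-3.14, -0.0, 1.572]
force: [0.9, 1.1, -1.9]
grip_width: 0.0619
grip_force: 24.9
```

Emit:
step_arm(
  deltas=[
    {"dp":[0,0,0.5],"twist":0},
    {"dp":[0,0,0.7],"twist":0},
    {"dp":[0,0,0.5],"twist":0},
    {"dp":[0,0,0.3],"twist":0},
    {"dp":[0,0,0.2],"twist":0},
    {"dp":[0,0,0],"twist":0},
    {"dp":[0,0,0],"twist":0},
  ],
)

```text
time_s: 10.35
ee_pos: [0.5005, -0.0011, 0.0112]
eef_rot: [3.141, 0.0, 1.571]
force: [-0.3, 0.2, -1.8]
grip_width: 0.0616
grip_force: 24.9
```

Need 6.4 mm lower.

Emit:
step_arm(
  deltas=[
    {"dp":[0,0,0.06],"twist":0},
    {"dp":[0,0,0.05],"twist":0},
    {"dp":[0,0,0.04],"twist":0},
    {"dp":[0,0,0],"twist":0},
    {"dp":[0,0,0],"twist":0},
  ],
)

```text
time_s: 10.85
ee_pos: [0.5004, -0.0011, 0.0048]
eef_rot: [3.141, 0.0, 1.571]
force: [-0.1, -0.3, 0.5]
grip_width: 0.062
grip_force: 24.9
```

Emit:
step_arm(
  deltas=[
    {"dp":[0,0,0],"twist":0},
    {"dp":[0,0,0],"twist":0},
    {"dp":[0,0,0],"twist":0},
    {"dp":[0,0,-0.3],"twist":0},
    {"dp":[0,0,-1],"twist":0},
    {"dp":[0,0,-1],"twist":0},
    {"dp":[0,0,-1],"twist":0},
    {"dp":[0,0,-1],"twist":-1},
    {"dp":[0,0,0],"twist":-1},
    {"dp":[0,0,0],"twist":-1},
    {"dp":[0,0,0],"twist":-1},
    {"dp":[0,0,0],"twist":-1},
  ],
  gripper=1,
)

```text
time_s: 12.05
ee_pos: [0.5002, -0.0011, 0.1776]
eef_rot: [3.141, 0.0, 1.923]
force: [-1.0, 0.2, -0.3]
grip_width: 0.0941
grip_force: 0.0
```

Emit:
step_arm(
  deltas=[
    {"dp":[0,0,0],"twist":-1},
    {"dp":[0,0,0],"twist":-1},
    {"dp":[0,0,0],"twist":-1},
    {"dp":[0,0,0],"twist":-1},
    {"dp":[0,0,0],"twist":-1},
    {"dp":[0,0,0],"twist":-1},
    {"dp":[0,0,0],"twist":-1},
    {"dp":[0,0,0],"twist":-1},
    {"dp":[0,0,0],"twist":-1},
    {"dp":[0,0,0],"twist":-1},
    {"dp":[0,0,0],"twist":-1},
    {"dp":[0,0,0],"twist":-1},
  ],
)

```text
time_s: 13.25
ee_pos: [0.5002, -0.0011, 0.1776]
eef_rot: [3.141, 0.001, 2.761]
force: [-0.6, -0.9, -0.2]
grip_width: 0.0941
grip_force: 0.0
```

Emit:
step_arm(
  deltas=[
    {"dp":[0,0,0],"twist":-1},
    {"dp":[0,0,0],"twist":-1},
    {"dp":[0,0,0],"twist":-1},
    {"dp":[0,0,0],"twist":-1},
    {"dp":[0,0,0],"twist":-1},
    {"dp":[0,0,0],"twist":-0.5},
    {"dp":[0,0,0],"twist":0},
    {"dp":[0,0,0],"twist":0},
  ],
)

```text
time_s: 14.05
ee_pos: [0.5002, -0.0011, 0.1772]
eef_rot: [-3.142, 0.001, 3.141]
force: [-0.1, -0.1, 0.0]
grip_width: 0.0941
grip_force: 0.0
```

```bash
cat >> m.py <<'E'
def block_top(W,cx,cy,tag,zlo=.03,zhi=.042,r=.05):
    m=(abs(W[...,0]-cx)<r)&(abs(W[...,1]-cy)<r)&(W[...,2]>zlo)&(W[...,2]<zhi)
    print(tag,m.sum(),np.median(W[m][:,2]).round(4),cv2.minAreaRect(W[m][:,:2].astype(np.float32)))
E
python3 - <<'E'
from m import *
o=ctrl.get_obs();print(o['time_s'],o['ee_pos'],np.degrees(o['eef_rot']))
for n in ['wrist','top']:
    img,d,W=cloud(n)
    block_top(W,.5,0,n)
    V=W.copy(); V[~((abs(W[...,0]-.5)<.06)&(abs(W[...,1])<.06))]=np.nan; orange(img,V,n)
E
```

```text
14.05 [ 0.50021635 -0.00109034  0.17721906] [-1.79996480e+02  3.04951472e-02  1.79962449e+02]
wrist 2093 0.0358 ((0.49955567717552185, -0.0012335218489170074), (0.039671964943408966, 0.0624481700360775), 88.93267822265625)
wrist 1012 0.0359 ((0.5005143284797668, -0.0012141931802034378), (0.03296725079417229, 0.0532202385365963), 89.33529663085938)
top 24 0.0372 ((0.4976610839366913, 0.0004749782383441925), (0.03439033031463623, 0.008697899989783764), 89.0702133178711)
top 0 nan ((0.0, 0.0), (0.0, 0.0), 0.0)
  return _methods._mean(a, axis=axis, dtype=dtype,
  ret = ret.dtype.type(ret / rcount)
```

Emit:
step_arm(
  deltas=[
    {"dp":[0,0,1],"twist":0},
    {"dp":[0,0,1],"twist":0},
    {"dp":[0,0,0.9],"twist":0},
    {"dp":[0,0,0.7],"twist":0},
    {"dp":[0,0,0.4],"twist":0},
    {"dp":[0,0,0.2],"twist":0},
    {"dp":[0,0,0],"twist":0},
    {"dp":[0,0,0],"twist":0},
  ],
)

```text
time_s: 14.95
ee_pos: [0.5008, -0.0011, 0.0095]
eef_rot: [-3.142, 0.001, -3.141]
force: [0.0, -0.0, -1.4]
grip_width: 0.0941
grip_force: 0.0
```

Emit:
step_arm(
  deltas=[
    {"dp":[0,0,0],"twist":0},
    {"dp":[0,0,0],"twist":0},
    {"dp":[0,0,0],"twist":0},
    {"dp":[0,0,0],"twist":0},
    {"dp":[0,0,0],"twist":0},
    {"dp":[0,0,0],"twist":0},
    {"dp":[0,0,0],"twist":0},
    {"dp":[0,0,0],"twist":0},
  ],
  gripper=-1,
  squeeze=25,
)

```text
time_s: 15.75
ee_pos: [0.5002, -0.001, 0.0086]
eef_rot: [3.141, -0.0, -3.141]
force: [0.0, 0.4, 1.1]
grip_width: 0.0399
grip_force: 25.0
```

Emit:
step_arm(
  deltas=[
    {"dp":[0,0,-0.25],"twist":0},
    {"dp":[0,0,-0.5],"twist":0},
    {"dp":[0,0,-0.75],"twist":0.5},
    {"dp":[0,0,-0.75],"twist":0.52},
    {"dp":[-0.1,0.5,-0.25],"twist":0},
    {"dp":[-0.1,0.9,0],"twist":0},
    {"dp":[-0.1,0.9,0],"twist":0},
    {"dp":[-0.1,0.9,0],"twist":0},
    {"dp":[-0.08,0.9,0],"twist":0},
    {"dp":[0,0.9,0],"twist":0},
    {"dp":[0,0.6,0],"twist":0},
    {"dp":[0,0.24,0],"twist":0},
  ],
)

```text
time_s: 16.95
ee_pos: [0.5356, 0.2324, 0.109]
eef_rot: [3.141, -0.0, 3.073]
force: [-0.1, 0.1, -2.6]
grip_width: 0.0395
grip_force: 25.0
```

Emit:
step_arm(
  deltas=[
    {"dp":[0,0,0],"twist":0},
    {"dp":[0,0,0],"twist":0},
    {"dp":[0,0,0],"twist":0},
  ],
)

```text
time_s: 17.25
ee_pos: [0.536, 0.2294, 0.1088]
eef_rot: [-3.141, -0.0, 3.07]
force: [-0.1, 0.6, -1.9]
grip_width: 0.0398
grip_force: 25.0
```

Run:
```python
from m import *
o=ctrl.get_obs();print(o['time_s']); go(.5359,.2308,.0126,175.9)
img,d,W=cloud('wrist'); save('e.png',img); np.savez('wfit.npz',img=img,W=W)
c,s=np.cos(np.radians(-4.1)),np.sin(np.radians(-4.1)); Rm=np.array([[c,s],[-s,c]])
q=W[~np.isnan(W[...,0])]; q=q.copy(); q[:,:2]=(q[:,:2]-[.5365,.2388])@Rm.T
t=q[(q[:,2]>.046)&(q[:,2]<.054)&(abs(q[:,0])<.1)&(abs(q[:,1])<.1)]
print(np.percentile(t[:,:2],[1,99],axis=0).round(4).tolist())
for ys in (-.06,-.03,0,.03,.06):
    m=t[(abs(t[:,1]-ys)<.01)]; x=m[:,0]; x=x[x<-.02]; print(ys,len(x),np.percentile(x,[2,50,98]).round(4) if len(x) else '')
m=q[(q[:,2]>.115)&(q[:,2]<.16)&(abs(q[:,0])<.035)&(abs(q[:,1])<.06)]; print('module',np.percentile(m,[1,50,99],axis=0).round(4).tolist())
```

```text
17.25
now [0.536  0.2294 0.1088] 175.88 units in present tool axes [0.005 0.035 2.405] twist units -0.005
[[-0.0379, -0.0845], [0.055, 0.0849]]
-0.06 179 [-0.038  -0.0358 -0.0333]
-0.03 177 [-0.038  -0.0358 -0.0333]
0 173 [-0.0379 -0.0357 -0.0333]
0.03 169 [-0.0378 -0.0357 -0.0333]
0.06 168 [-0.0378 -0.0357 -0.0331]
module [[-0.031, -0.0417, 0.117], [-0.0091, -0.0116, 0.1361], [0.028, 0.019, 0.1587]]
```

View pics/e.png

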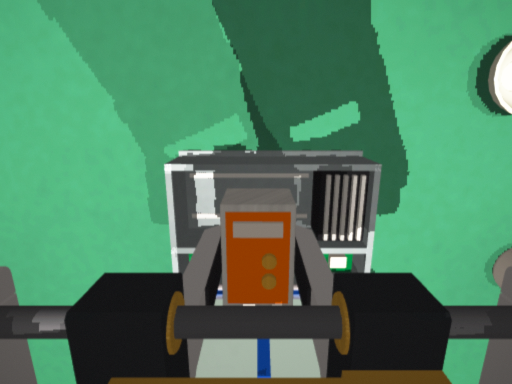

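Emit:
step_arm(
  deltas=[
    {"dp":[0,0,0.5],"twist":0},
    {"dp":[0,0,0.6],"twist":0},
    {"dp":[0,0,0.5],"twist":0},
    {"dp":[0,0,0.3],"twist":0},
    {"dp":[0,0,0.2],"twist":0},
    {"dp":[0,0,0.1],"twist":0},
    {"dp":[0,0,0.1],"twist":0},
    {"dp":[0,0,0],"twist":0},
    {"dp":[0,0,0],"twist":0},
  ],
)

```text
time_s: 18.2
ee_pos: [0.5362, 0.2307, 0.0172]
eef_rot: [3.141, 0.001, 3.071]
force: [0.1, 0.0, -2.3]
grip_width: 0.0398
grip_force: 25.0
```

Emit:
step_arm(
  deltas=[
    {"dp":[0,0,0.05],"twist":0},
    {"dp":[0,0,0.04],"twist":0},
    {"dp":[0,0,0.03],"twist":0},
    {"dp":[0,0,0],"twist":0},
    {"dp":[0,0,0],"twist":0},
  ],
)

```text
time_s: 18.7
ee_pos: [0.536, 0.2306, 0.0126]
eef_rot: [3.141, 0.0, 3.071]
force: [-3.6, -1.5, 6.5]
grip_width: 0.0394
grip_force: 25.0
```

Emit:
step_arm(
  deltas=[
    {"dp":[0,0,0],"twist":0},
    {"dp":[0,0,0],"twist":0},
    {"dp":[0,0,0],"twist":0},
    {"dp":[0,0,-0.2],"twist":0},
    {"dp":[0,0,-0.6],"twist":0},
    {"dp":[0,0,-1],"twist":0},
    {"dp":[0,0,-0.2],"twist":0},
    {"dp":[0,-0.6,0],"twist":0},
    {"dp":[0,-0.6,0],"twist":0},
  ],
  gripper=0.23,
)

```text
time_s: 19.6
ee_pos: [0.5324, 0.1824, 0.0922]
eef_rot: [3.141, 0.001, 3.072]
force: [-0.3, -0.3, -0.1]
grip_width: 0.0577
grip_force: 0.0
```

Emit:
step_arm(
  deltas=[
    {"dp":[0,0,0],"twist":0},
    {"dp":[0,0,0],"twist":0},
    {"dp":[0,0,0],"twist":0},
    {"dp":[0,0,0],"twist":0},
    {"dp":[0,0,0],"twist":0},
    {"dp":[0,0,0],"twist":0},
  ],
  gripper=-1,
)

```text
time_s: 20.2
ee_pos: [0.5324, 0.183, 0.0917]
eef_rot: [-3.142, -0.0, 3.071]
force: [0.4, -0.2, 0.2]
grip_width: 0.0131
grip_force: 0.0
```

```bash
cat >> m.py <<'E'
def bay():
    o=ctrl.get_obs();print(o['time_s'],o['ee_pos'].round(4),o['grip_width'],o['force'].round(1))
    img,d,W=cloud('wrist')
    c,s=np.cos(np.radians(-4.1)),np.sin(np.radians(-4.1)); Rm=np.array([[c,s],[-s,c]])
    q=W.copy(); q[...,:2]=(W[...,:2]-[.5365,.2388])@Rm.T
    print('tcp case',Rm@(o['ee_pos'][:2]-[.5365,.2388]))
    block_top(q,0,0,'mod top',.037,.0425,.033) 
    q[~((abs(q[...,0])<.04)&(abs(q[...,1])<.08))]=np.nan
    orange(img,q,'case frame'); return img,q
E
python3 - <<'E'
from m import *
img,q=bay(); save('f.png',img)
E
```

```text
20.2 [0.5324 0.183  0.0917] 0.013121545415916577 [ 0.4 -0.2  0.2]
tcp case [-5.18024913e-05 -5.59459332e-02]
mod top 3440 0.0397 ((0.0012550484389066696, 0.0009635146707296371), (0.0635739117860794, 0.06273282319307327), 0.11838992685079575)
case frame 2419 0.04 ((7.031112909317017e-05, -0.010102003812789917), (0.053906235843896866, 0.034447018057107925), 0.2504771947860718)
```

View pics/f.png

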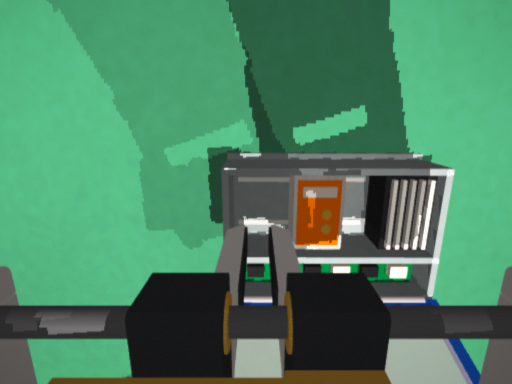

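Emit:
step_arm(
  deltas=[
    {"dp":[0,0,0.3],"twist":0},
    {"dp":[0,0,0.6],"twist":0},
    {"dp":[0,0,0.6],"twist":0},
    {"dp":[0,0,0.3],"twist":0},
    {"dp":[0,0,0.12],"twist":0},
    {"dp":[0,0,0],"twist":0},
    {"dp":[0,0.15,0],"twist":0},
    {"dp":[0,0.15,0],"twist":0},
    {"dp":[0,0.05,0],"twist":0},
    {"dp":[0,0.05,0],"twist":0},
    {"dp":[0,0,0],"twist":0},
  ],
)

```text
time_s: 21.35
ee_pos: [0.5337, 0.1989, 0.0153]
eef_rot: [3.141, 0.0, 3.071]
force: [0.7, 0.0, 1.4]
grip_width: 0.0005
grip_force: 0.0
```

Emit:
step_arm(
  deltas=[
    {"dp":[0,0.06,0],"twist":0},
    {"dp":[0,0.06,0],"twist":0},
    {"dp":[0,0.06,0],"twist":0},
    {"dp":[0,0.06,0],"twist":0},
    {"dp":[0,0.06,0],"twist":0},
    {"dp":[0,0.06,0],"twist":0},
    {"dp":[0,0.06,0],"twist":0},
    {"dp":[0,0.06,0],"twist":0},
  ],
)

```text
time_s: 22.15
ee_pos: [0.535, 0.218, 0.015]
eef_rot: [-3.142, -0.0, 3.071]
force: [0.3, -1.8, 1.8]
grip_width: 0.0004
grip_force: 1.0
```

Emit:
step_arm(
  deltas=[
    {"dp":[0,0.04,0],"twist":0},
    {"dp":[0,0.04,0],"twist":0},
    {"dp":[0,0.025,0],"twist":0},
    {"dp":[0,0.025,0],"twist":0},
    {"dp":[0,0.025,0],"twist":0},
    {"dp":[0,0.02,0],"twist":0},
    {"dp":[0,0,0],"twist":0},
  ],
)

```text
time_s: 22.85
ee_pos: [0.5355, 0.2249, 0.015]
eef_rot: [3.141, 0.0, 3.071]
force: [0.1, -0.1, 0.1]
grip_width: 0.0003
grip_force: 0.2
```

Emit:
step_arm(
  deltas=[
    {"dp":[0,0.02,0],"twist":0},
    {"dp":[0,0.02,0],"twist":0},
    {"dp":[0,0,0],"twist":0},
  ],
)

```text
time_s: 23.15
ee_pos: [0.5356, 0.2265, 0.015]
eef_rot: [3.142, -0.0, 3.071]
force: [0.6, -0.0, -0.1]
grip_width: 0.0001
grip_force: 0.2
```

Run:
```python
from m import *
img,q=bay()
```

```text
23.15 [0.5356 0.2265 0.015 ] 9.63905222872709e-05 [ 0.6 -0.  -0.1]
tcp case [-3.84160158e-05 -1.23392597e-02]
mod top 3782 0.0399 ((-0.009873555973172188, 0.003447558730840683), (0.05979388579726219, 0.040080443024635315), 88.77582550048828)
case frame 3453 0.0401 ((-0.013651426881551743, 0.00026514381170272827), (0.0784202516078949, 0.043418291956186295), 80.19194030761719)
```

Emit:
step_arm(
  deltas=[
    {"dp":[0,0.02,0],"twist":0},
    {"dp":[0,0.02,0],"twist":0},
  ],
)

```text
time_s: 23.4
ee_pos: [0.5357, 0.228, 0.015]
eef_rot: [-3.142, -0.0, 3.071]
force: [0.2, -1.5, -0.2]
grip_width: 0.0005
grip_force: 0.7
```

Emit:
step_arm(
  deltas=[
    {"dp":[0,0.02,0],"twist":0},
    {"dp":[0,0.02,0],"twist":0},
  ],
)

```text
time_s: 23.6
ee_pos: [0.5357, 0.2287, 0.015]
eef_rot: [-3.14, -0.001, 3.071]
force: [-2.2, -13.7, 4.9]
grip_width: 0.0006
grip_force: 6.8
```

Emit:
step_arm(
  deltas=[
    {"dp":[0,0,0],"twist":0},
    {"dp":[0,0,0],"twist":0},
  ],
)

```text
time_s: 23.8
ee_pos: [0.5357, 0.2287, 0.015]
eef_rot: [-3.14, -0.001, 3.071]
force: [-1.5, -8.4, 3.7]
grip_width: 0.0006
grip_force: 4.3
```

Emit:
step_arm(
  deltas=[
    {"dp":[0,-0.2,0],"twist":0},
    {"dp":[0,-0.6,0],"twist":0},
    {"dp":[0,0,-0.5],"twist":0},
    {"dp":[0,0,-1],"twist":0},
    {"dp":[0,0,-1],"twist":0},
    {"dp":[0,0,-1],"twist":0},
    {"dp":[0,0,-1],"twist":0},
    {"dp":[0,0,-1],"twist":0},
    {"dp":[0,0,0],"twist":0},
    {"dp":[0,0,0],"twist":0},
  ],
)

```text
time_s: 24.8
ee_pos: [0.5337, 0.1976, 0.2354]
eef_rot: [3.141, 0.001, 3.071]
force: [-0.1, -0.3, 0.1]
grip_width: 0.0005
grip_force: 0.0
```

Run:
```python
from m import *
img,q=bay(); save('g.png',cv2.resize(img[100:330,130:430],None,fx=2,fy=2))
m=(abs(q[...,0])<.02)&(q[...,2]>.03)&(q[...,2]<.05)
y=q[m][:,1]; print(np.histogram(y,np.arange(-.04,.08,.004)))
m=(abs(q[...,0])<.025)&(q[...,2]>.037)&(q[...,2]<.0425)&(q[...,1]<.05); print(np.percentile(q[m][:,1],[.5,2,98]))
go(.69,.2279,.25)
```

```text
24.8 [0.5337 0.1976 0.2354] 0.0005218353215267515 [-0.1 -0.3  0.1]
tcp case [ 0.00010954 -0.04131296]
mod top 1239 0.0397 ((0.0009608715772628784, 0.0008988548070192337), (0.06417347490787506, 0.06411711871623993), 89.915283203125)
case frame 948 0.0399 ((-0.00010981224477291107, 0.02057504467666149), (0.052217673510313034, 0.03386396914720535), 0.44097352027893066)
(array([  0,   0,   0,   0,   0,   0,   0,   0,   0,  10, 121, 103,  98,
       103,  95, 108, 100,  93,  97,  97, 105, 122, 116,  68, 139,  65,
       139,  70, 127]), array([-4.00000000e-02, -3.60000000e-02, -3.20000000e-02, -2.80000000e-02,
       -2.40000000e-02, -2.00000000e-02, -1.60000000e-02, -1.20000000e-02,
       -8.00000000e-03, -4.00000000e-03, -3.46944695e-17,  4.00000000e-03,
        8.00000000e-03,  1.20000000e-02,  1.60000000e-02,  2.00000000e-02,
        2.40000000e-02,  2.80000000e-02,  3.20000000e-02,  3.60000000e-02,
        4.00000000e-02,  4.40000000e-02,  4.80000000e-02,  5.20000000e-02,
        5.60000000e-02,  6.00000000e-02,  6.40000000e-02,  6.80000000e-02,
        7.20000000e-02,  7.60000000e-02]))
[-0.07988528  0.00031494  0.04917413]
now [0.5333 0.1975 0.2342] 175.95 units in present tool axes [-3.854  1.035 -0.4  ] twist units 0
```

View pics/g.png

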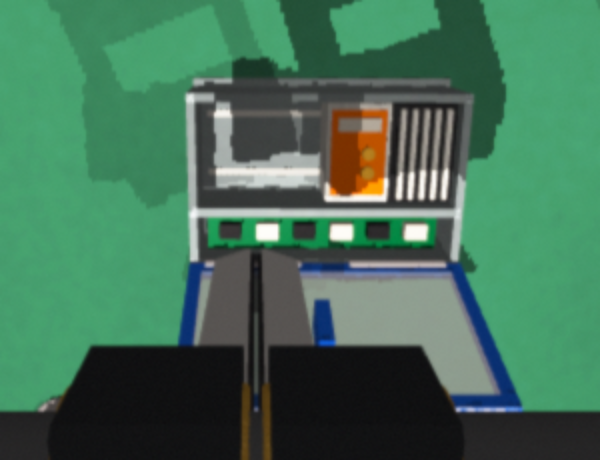

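Emit:
step_arm(
  deltas=[
    {"dp":[-0.75,0.25,0],"twist":0},
    {"dp":[-0.75,0.25,0],"twist":0},
    {"dp":[-0.75,0.25,0],"twist":0},
    {"dp":[-0.75,0.28,0],"twist":0},
    {"dp":[-0.75,0,0],"twist":0},
    {"dp":[0,0,0.5],"twist":0},
    {"dp":[0,0,0.7],"twist":0},
    {"dp":[0,0,0.5],"twist":0},
    {"dp":[0,0,0],"twist":0},
    {"dp":[0,0,0],"twist":0},
  ],
)

```text
time_s: 25.85
ee_pos: [0.6859, 0.2281, 0.1665]
eef_rot: [-3.141, -0.001, 3.071]
force: [-0.2, -0.6, 0.4]
grip_width: 0.0005
grip_force: 0.0
```

```bash
cat >> m.py <<'E'
Rc=np.array([[np.cos(np.radians(-4.1)),np.sin(np.radians(-4.1))],[-np.sin(np.radians(-4.1)),np.cos(np.radians(-4.1))]])
def tc():
    o=ctrl.get_obs(); return np.r_[Rc@(o['ee_pos'][:2]-[.5365,.2388]),o['ee_pos'][2]]*1000
def arc(ths,R0=122,t=4,h=8):
    p=tc(); print('tcp case mm',p.round(1))
    for th in ths:
        a=np.radians(th); q=np.array([69-R0*np.cos(a)+t*np.sin(a)+h,0,54+R0*np.sin(a)+t*np.cos(a)])
        d=q-p; print(th,q.round(1),'units',(-d[0]/40).round(3),(d[1]/40).round(3),(-d[2]/40).round(3)); p=q
E
python3 - <<'E'
from m import *
arc([108,100,90,80,70,60,50,40,30,20,10,0])
E
```

```text
tcp case mm [149.8  -0.  166.5]
108 [118.5   0.  168.8] units 0.783 0.0 -0.056
100 [102.1   0.  173.5] units 0.409 0.0 -0.116
90 [ 81.   0. 176.] units 0.528 0.0 -0.064
80 [ 59.8   0.  174.8] units 0.531 0.0 0.029
70 [ 39.   0. 170.] units 0.518 0.0 0.121
60 [ 19.5   0.  161.7] units 0.489 0.0 0.209
50 [  1.6   0.  150. ] units 0.446 0.0 0.291
40 [-13.9   0.  135.5] units 0.388 0.0 0.364
30 [-26.7   0.  118.5] units 0.319 0.0 0.426
20 [-36.3   0.   99.5] units 0.24 0.0 0.474
10 [-42.5   0.   79.1] units 0.154 0.0 0.509
0 [-45.   0.  58.] units 0.064 0.0 0.528
```

Emit:
step_arm(
  deltas=[
    {"dp":[0.3,0,0],"twist":0},
    {"dp":[0.3,0,0],"twist":0},
    {"dp":[0.2,0,0],"twist":0},
    {"dp":[0.2,0,-0.05],"twist":0},
    {"dp":[0.2,0,-0.05],"twist":0},
    {"dp":[0.26,0,-0.03],"twist":0},
    {"dp":[0.26,0,-0.03],"twist":0},
  ],
)

```text
time_s: 26.55
ee_pos: [0.617, 0.2331, 0.1738]
eef_rot: [3.141, 0.0, 3.071]
force: [2.6, 0.3, -0.6]
grip_width: 0.0002
grip_force: 1.1
```

Emit:
step_arm(
  deltas=[
    {"dp":[0.26,0,0.02],"twist":0},
    {"dp":[0.26,0,0.02],"twist":0},
    {"dp":[0.26,0,0.06],"twist":0},
    {"dp":[0.26,0,0.06],"twist":0},
    {"dp":[0.25,0,0.1],"twist":0},
    {"dp":[0.25,0,0.1],"twist":0},
  ],
)

```text
time_s: 27.15
ee_pos: [0.5556, 0.2374, 0.1593]
eef_rot: [3.141, 0.001, 3.071]
force: [3.1, 0.3, -1.1]
grip_width: 0.0004
grip_force: 0.9
```

Run:
```python
from m import *
o=ctrl.get_obs(); print(o['time_s'],o['force'],np.degrees(o['eef_rot']))
arc([60,50,40,30,20,10,0])
img,d,W=cloud('wrist'); q=W.copy(); q[...,:2]=(W[...,:2]-[.5365,.2388])@Rc.T; q*=1000
for zz in range(60,190,15):
    m=(abs(q[...,2]-zz)<5)&(abs(q[...,1])<70)&(q[...,0]>-70)&(q[...,0]<150)&(abs(q[...,1])>25); print(zz,m.sum(),np.percentile(q[m][:,0],[5,50,95]).round(0) if m.sum() else '')
```

```text
27.15 [ 3.10958754  0.28130857 -1.12502327] [1.79992323e+02 3.30512594e-02 1.75948792e+02]
tcp case mm [ 1.910e+01 -1.000e-01  1.593e+02]
60 [ 19.5   0.  161.7] units -0.009 0.002 -0.06
50 [  1.6   0.  150. ] units 0.446 0.0 0.291
40 [-13.9   0.  135.5] units 0.388 0.0 0.364
30 [-26.7   0.  118.5] units 0.319 0.0 0.426
20 [-36.3   0.   99.5] units 0.24 0.0 0.474
10 [-42.5   0.   79.1] units 0.154 0.0 0.509
0 [-45.   0.  58.] units 0.064 0.0 0.528
60 239 [67. 68. 72.]
75 124 [56. 59. 62.]
90 200 [49. 50. 53.]
105 224 [39. 41. 43.]
120 312 [29. 32. 35.]
135 252 [22. 23. 25.]
150 990 [12. 15. 17.]
165 0 
180 0
```

Emit:
step_arm(
  deltas=[
    {"dp":[0.22,0,0.12],"twist":0},
    {"dp":[0.22,0,0.14],"twist":0},
    {"dp":[0.19,0,0.18],"twist":0},
    {"dp":[0.19,0,0.18],"twist":0},
    {"dp":[0.16,0,0.21],"twist":0},
    {"dp":[0.16,0,0.21],"twist":0},
    {"dp":[0.12,0,0.24],"twist":0},
    {"dp":[0.12,0,0.24],"twist":0},
    {"dp":[0.08,0,0.25],"twist":0},
    {"dp":[0.07,0,0.25],"twist":0},
  ],
)

```text
time_s: 28.2
ee_pos: [0.4947, 0.2417, 0.0773]
eef_rot: [-3.142, -0.0, 3.071]
force: [1.8, -0.5, 1.2]
grip_width: 0.0006
grip_force: 0.7
```

Emit:
step_arm(
  deltas=[
    {"dp":[0.04,0,0.2],"twist":0},
    {"dp":[0.02,0,0.15],"twist":0},
    {"dp":[0,0,0.1],"twist":0},
    {"dp":[0,0,0.05],"twist":0},
  ],
)

```text
time_s: 28.6
ee_pos: [0.4925, 0.2418, 0.058]
eef_rot: [-3.141, -0.001, 3.071]
force: [-6.6, -2.2, 17.1]
grip_width: 0.0004
grip_force: 8.3
```

Emit:
step_arm(
  deltas=[
    {"dp":[0,0,0.03],"twist":0},
    {"dp":[0,0,0],"twist":0},
  ],
)

```text
time_s: 28.8
ee_pos: [0.4925, 0.2419, 0.058]
eef_rot: [-3.142, -0.0, 3.071]
force: [-6.3, -3.2, 12.5]
grip_width: 0.0005
grip_force: 6.5
```

Emit:
step_arm(
  deltas=[
    {"dp":[0,0,-0.3],"twist":0},
    {"dp":[0,0,-1],"twist":0},
    {"dp":[0,0,-1],"twist":0},
    {"dp":[0,0,-1],"twist":0},
    {"dp":[0.5,0,-1],"twist":0},
    {"dp":[0.5,0,-1],"twist":0},
    {"dp":[0,0,0],"twist":0},
    {"dp":[0,0,0],"twist":0},
  ],
)

```text
time_s: 29.6
ee_pos: [0.4527, 0.2448, 0.2699]
eef_rot: [3.141, 0.002, 3.071]
force: [0.4, -1.4, -0.1]
grip_width: 0.0004
grip_force: 0.0
```

Run:
```python
from m import *
o=ctrl.get_obs(); print(o['time_s'],o['force'],o['ee_pos'],o['grip_width'])
img,d,W=cloud('wrist'); save('i.png',img); q=W.copy(); q[...,:2]=(W[...,:2]-[.5365,.2388])@Rc.T; q*=1000
for xx in range(-60,75,12):
    for yy in (-82,-40,0,82):
        m=(abs(q[...,0]-xx)<3)&(abs(q[...,1]-yy)<4); print(xx,yy,m.sum(),np.percentile(q[m][:,2],[50,95]).round(1) if m.sum() else '',end=' | ')
    print()
```

```text
29.6 [ 0.41202908 -1.37210982 -0.06805925] [0.45274672 0.2447564  0.26991283] 0.00039578371632146875
-60 -82 19 [-0.6  0. ] | -60 -40 20 [-0.9  0.2] | -60 0 47 [55.7 58.1] | -60 82 21 [-0.9 -0.5] | 
-48 -82 22 [-0.9 -0.1] | -48 -40 22 [-1.2  0. ] | -48 0 29 [57.1 58.5] | -48 82 21 [-1.3 -0.1] | 
-36 -82 66 [34.3 57.6] | -36 -40 82 [38.3 57.2] | -36 0 23 [56.9 58.2] | -36 82 74 [36.8 57.5] | 
-24 -82 26 [56.7 57.8] | -24 -40 23 [55.9 56.8] | -24 0 23 [56.3 57.2] | -24 82 24 [56.5 57.7] | 
-12 -82 21 [56.6 57.8] | -12 -40 26 [55.7 57.6] | -12 0 9 [56.  56.3] | -12 82 20 [56.9 57.9] | 
0 -82 22 [56.9 57.8] | 0 -40 23 [56.1 57.5] | 0 0 0  | 0 82 21 [56.8 58.4] | 
12 -82 20 [56.5 58.1] | 12 -40 20 [56.1 57.2] | 12 0 0  | 12 82 22 [57.1 58. ] | 
24 -82 18 [56.7 58.1] | 24 -40 22 [56.  57.6] | 24 0 0  | 24 82 18 [56.7 58.1] | 
36 -82 20 [56.9 57.8] | 36 -40 16 [56.4 57.4] | 36 0 0  | 36 82 20 [56.8 58.1] | 
48 -82 20 [56.8 57.8] | 48 -40 10 [56.4 57.4] | 48 0 0  | 48 82 20 [57.3 58.2] | 
60 -82 0  | 60 -40 1 [56.2 56.2] | 60 0 0  | 60 82 2 [55.8 55.9] | 
72 -82 0  | 72 -40 0  | 72 0 0  | 72 82 0  |
```

View pics/i.png

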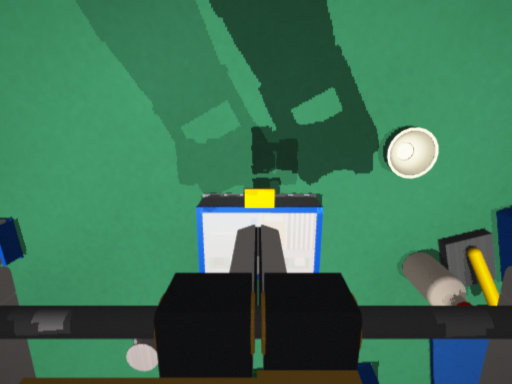

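The cover lies level at about 57 mm from hinge to tab (yellow tab at pixel 259,198), so it is shut, and the gripper is clear of everything. I'm handing in now.

```bash
python3 -c "
from station import ctrl
print(ctrl.hand_in())"
```

```text
the job is handed in; nothing more can be done
None
```

The orange-topped module stands upright and flush against the finned block in the test case, the cover is fully shut with the gripper clear, and the job was handed in at about 30 s of robot time; no verdict was returned.

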